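# Fit the sample cup and draw out the telescopic sampling pole

## Robot

A 6-joint arm with a two-finger parallel gripper is mounted at the origin on the work surface. World frame = base frame: x ahead of the robot, y to its left, z up, the work surface at z = 0. Lengths are in m, angles in rad, forces in N, time in s.
With the tool pointing down it reaches from about 0.375 to 0.9 m from the base axis. Payload 3.1 kg.
Tool frame: the origin (TCP) lies at the very end of the fingers, on their centre line; the grasp point (between the pads) lies 19 mm behind it; z points along the fingers, y is the line along which they close (so a half turn about z gives the same grasp; the last joint's range is limited). The gripper opens to 87 mm and grips with 3 to 60 N. Pads are 19 mm wide; open, the fingers measure 117 mm over their backs; the gripper's body (75 mm by 190 mm) begins 51 mm behind the grasp point.
Start: joints at [1.121, 0.527, 1.433, -0, 1.181, -0.178], TCP at [0.168, 0.602, 0.223] pointing down, gripper open.
Joint ranges: [-3.08, 3.08], [-0.75, 2.2], [0.22, 2.44], [-1.43, 4.57], [0, 2.65], [-2.85, 2.85]. Speed limits (rad/s): [2.79, 2.79, 3.14, 3.14, 3.14, 3.14].

## Interface

Orientations are given as a unit quaternion [w, x, y, z].
In Python, from station import read_state, grab_frame, get_calibration, sign_off gives the robot as it stands.
- The arm moves only by the tool jog_arm, never from a script. Its argument "steps" is a list of rows, each an object with "offset": the shift along the tool's x, y, z in cm, a list of three; "dr": the turn, a rotation vector about the tool's x, y, z in degrees, a list of three; "jaw": the opening, from -1 (shut) to 1 (fully open). In form: [{"offset": [x, y, z], "dr": [rx, ry, rz], "jaw": jaw}, ...]. A call has 1 to 10 rows; each row is the pose to reach, as a shift and turn from the pose commanded when the call began, along the tool's axes at that moment; what a row does not reach only later rows make up. A row lasts 1/10 s, in which the tool goes at most 50 mm and 8.59 degrees, less where a joint would pass 70% of its speed; a pose out of reach is approached as far as the arm can. A call with a gripper value outside its range is refused whole. The fingers move at their own pace and stop on an object; "force" is the grip in N (left out, the last holds). Time passes only in rows, so rows that repeat a pose let the fingers close. It gives the time, the measured TCP pose, the force, the opening and the grip force at its end, in the units of the state.
- read_state(): the state, without advancing time (a new reading comes with each control period).
- grab_frame(name): name is "scene" or "top" or "wrist"; returns the picture (480x640x3 uint8, blue, green, red); there is no depth.
- get_calibration(name): a dict with "K" (3x3 intrinsics, pixels), "R" (3x3) and "t" (3): a world point X has camera coordinates R X + t; the wrist camera has in their place "T_tool_cam" (4x4, takes a point from camera to tool coordinates, whose origin is the TCP and whose axes are the flange's). Camera axes: x right, y down, z forward; pixel columns grow to the right and rows downward; lengths in m; the calibration is good to about 2 mm. A picture is of the moment at which its call begins: read the wrist's pose just before it. get_calibration takes no time and is no camera call.
- sign_off(): hands the job in; it is judged then, once.
The state is a dict: "t": time; "qpos": joint angles; "joint_velocities": joint speeds; "joint_torque": joint torques, N m; "eef_pos": TCP position; "orientation": TCP orientation; "wrist_force": force on the tool from outside, world axes, zero at the start; "moment": the same for the moment, N m; "opening": finger opening in m; "gripper_force": force on a finger pad.
Only numpy, scipy, OpenCV 4.12 (cv2) and the standard library are available. Lean on these libraries where they do the work, as an engineer would, in place of code of your own. Each camera call takes 0.05 s, during which the arm holds its last target. There are 200 camera calls.

## Task

Seat the eared sample cup on the head of the bench-mounted sampling pole, fully down over both pegs, and let go of it. Then take the black grip block so that its side button is squeezed in, pull the pole all the way out to its second (last) stop, and finish while holding it there: keep the grip, with the button pressed and the pole extended against its return spring. Keep the cup upright and seated, and leave the beaker and the bottle where they stand.

Things in the scene. Friction and masses are not known exactly. Their poses are not given: they have to be found in the camera images.
- cup: White sample cup (70-120 g), 90 mm tall, 52 mm across, open, on a foot 96 (x) x 42 (y) x 10 mm whose two ears stick out along +-x, each with a 12 mm hole 36 mm from the middle. Origin: centre of underside; z up; same after half a turn. Grip from above across y, 40-60 mm up, about 15 N. On the bench to the robot's right, trading places with beaker and bottle.
- seat (a point): Where the cup's origin belongs, on the pole's head: top of an aluminium plate (112 x 56 mm, 18 mm above the bench), midway between two upright steel pegs (8 mm thick, 16 mm tall, pointed) 36 mm off along +-x. x points back along the pole to its fixed tube; the pole extends along -x. The seated cup's x lies along this x, either way round. Moves with the pole.
- grip (a point): Grip centre, 95 mm above the bench, 95 mm from the seat along +x, same axes, moves with the pole. The black block is 42 (x) x 28 (y) mm, top 125 mm above the bench; the grey button (28 x 30 mm) on its -y side at this height sticks out 7 mm (35 mm across both, 29 pressed). Taken from above with fingers closing along y, one finger presses the button.
- pole_head: The sliding head: plate with pegs, black grip block and button; origin on the bench plane straight under grip, same axes.
- button (a joint): Button travel in m: 0 out, 0.006 fully pressed; sprung, 2.7 N to start, 8.1 N fully in (a grip of 20-40 N presses it well without slipping). Unless it is in by more than about 0.0045 an inner latch holds the pole: at 0, and at the first stop if let out on the way.
- extension (a joint): How far the pole is drawn out, in m: 0 home, about 0.06 first stop (felt only if the button is let out), 0.12 second stop, a hard end. A spring draws it back, 2 N at 0, 8 N at 0.12; it does not lock at the second stop (let go, it slips back to about 0.077). The tube in its cradle (80 mm wide, 330 mm long behind the grip, 90 mm tall) is fixed to the bench.
- beaker: Plain round glass beaker without ears, 62 mm diameter, 85 mm tall; origin centre of underside. Leave alone.
- bottle: Glass bottle with blue cap, 64 mm diameter, 130 mm tall; origin centre of underside. Leave alone.
Not all that is in view belongs to the job. What is shaped like the cup but pink or yellow is not meant.

How it is judged:
By the outcome, as a careful person would: the job done as asked, in the order asked, and still so for the second after the job is handed in, while the arm keeps its last pose, push and grip.
It also fails if it takes over 58 s, if anything falls off the work surface, if the arm or the gripper's body presses on something with over 40 N, if the wrist force passes 120 N, or if a joint passes its speed limit or range.

## Working session

There is one attempt and no reset: what is moved stays moved. The work goes in short steps, Python scripts to look and compute and a tool call to move; the robot and the scene stay as the last step left them, time stands still between calls to the robot, and variables do not carry over. Pictures are saved under pics/ and viewed, at most 10 in all, crops included, and the job is handed in when it is done.

Besides the shell and the picture viewer there is one more tool, called after "Emit:" in YAML: its name, and indented under it one key for each argument. jog_arm: Moves the arm, as the interface text tells. Its arguments: {"type":"object","properties":{"steps":{"type":"array"},"force":{"type":"number"}},"required":["steps"]}

```bash
mkdir -p pics; ls; python3 - <<'E'
from station import *
import cv2,json
s=read_state();print(s)
for n in("scene","top"):
    cv2.imwrite(f"pics/{n}0.png",grab_frame(n))
for n in("scene","top","wrist"):print(n,get_calibration(n))
E
```

```text
pics
{'t': 0.0, 'qpos': array([ 1.12051779e+00,  5.28485456e-01,  1.43390097e+00, -7.27928870e-06,
        1.18141336e+00, -1.78504840e-01]), 'joint_velocities': array([ 1.00770741e-03, -7.19909522e-05,  5.37453609e-04, -3.08555684e-04,
       -1.37137948e-03,  1.43153279e-03]), 'joint_torque': array([ 9.95518967e-04, -4.40037167e+01, -1.76589149e+01,  6.33549783e-02,
        5.83472766e-02, -1.29342466e-04]), 'eef_pos': array([0.16742475, 0.60139009, 0.22156022]), 'orientation': array([-3.38064355e-04,  1.35467580e-01,  9.90781165e-01, -1.05051660e-03]), 'wrist_force': array([-0.21313894,  0.40809356,  0.47261713]), 'moment': array([ 0.02631115,  0.05748219, -0.01928704]), 'gripper_force': 0.0, 'opening': 0.08715680978571433}
scene {'K': array([[444.65760862,   0.        , 312.04804206],
       [  0.        , 444.65760862, 244.51080336],
       [  0.        ,   0.        ,   1.        ]]), 'R': array([[-0.00402946,  0.99996855,  0.00683162],
       [ 0.8549254 ,  0.00698869, -0.51870389],
       [-0.51873531,  0.00375043, -0.85492667]]), 't': array([ 0.07455373, -0.41947417,  1.2181
[... 196 characters left out ...]
3, -0.99001499, -0.00609869],
       [-0.9677174 ,  0.13895361, -0.21027345],
       [ 0.2090213 , -0.02371103, -0.97762359]]), 't': array([0.00300216, 0.57228274, 0.87998382])}
wrist {'K': array([[407.57506655,   0.        , 309.59585016],
       [  0.        , 407.57506655, 236.31959857],
       [  0.        ,   0.        ,   1.        ]]), 'T_tool_cam': array([[-7.82718086e-05, -9.56483871e-01, -2.91785193e-01,
         7.89249385e-02],
       [ 9.99999995e-01, -9.18886926e-05,  3.29634415e-05,
        -2.49421894e-04],
       [-5.83407600e-05, -2.91785189e-01,  9.56483873e-01,
        -1.62319721e-01],
       [ 0.00000000e+00,  0.00000000e+00,  0.00000000e+00,
         1.00000000e+00]])}
```

View pics/scene0.png

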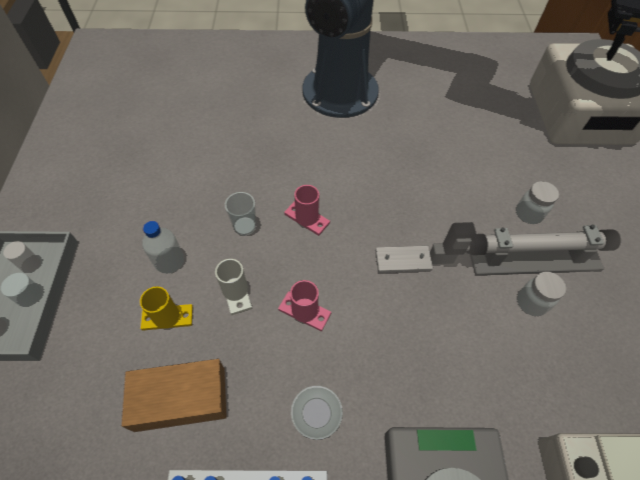

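View pics/top0.png

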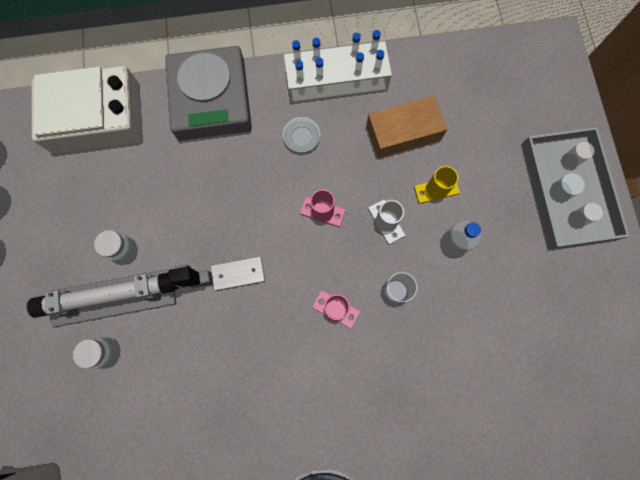

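The top view shows the white cup near (390,218) with its ear holes around (377,207) and (398,236). The plate is near (238,273) with pegs near (221,275) and (255,270). The tube runs left (+y). I'll enlarge these areas.

```bash
python3 - <<'E'
import cv2,numpy as np
t=cv2.imread("pics/top0.png");s=cv2.imread("pics/scene0.png")
f=lambda i,x,y,w,h,k:cv2.resize(i[y:y+h,x:x+w],None,fx=k,fy=k,interpolation=cv2.INTER_CUBIC)
# top: cup x360-420,y190-250 (x6.67->use 6) ; plate 
a=np.hstack([f(t,355,190,60,50,6),f(t,205,248,70,50,6)])
b=np.hstack([f(s,205,255,60,60,5),f(s,370,215,96,60,5)])
w=max(a.shape[1],b.shape[1]);p=lambda i:cv2.copyMakeBorder(i,0,0,0,w-i.shape[1],cv2.BORDER_CONSTANT)
o=np.vstack([p(a),p(b)]);print(o.shape);cv2.imwrite("pics/c1.png",o)
E
```

```text
(600, 780, 3)
```

View pics/c1.png

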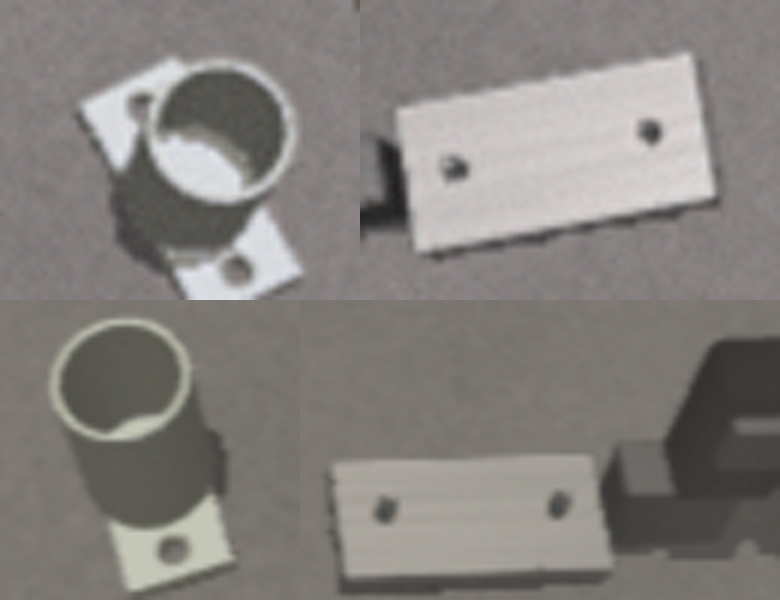

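Crop: the cup's rim centre is at top (392.3,212.0) and scene (229,270.8). The near ear hole is at top (394.5,234.7) and scene (239.6,304.8). All the plate corners are clear.

```bash
cat > h.py <<'E'
from station import *
import numpy as np
from scipy.spatial.transform import Rotation as Ro
def ray(n,uv,z,st=None):
    c=get_calibration(n);d=np.linalg.solve(c["K"],[*uv,1.])
    if n=="wrist":
        st=st or read_state();q=st["orientation"];W=Ro.from_quat([*q[1:],q[0]]).as_matrix()
        T=c["T_tool_cam"];o=st["eef_pos"]+W@T[:3,3];d=W@T[:3,:3]@d
    else: o=-c["R"].T@c["t"];d=c["R"].T@d
    return o+d*(z-o[2])/d[2]
E
python3 - <<'E'
from h import *
np.set_printoptions(precision=4,suppress=True)
u=lambda x,y,k,ox,oy:((x+.5)/k-.5+ox,(y+.5)/k-.5+oy)
T=lambda x,y,z:ray("top",u(x,y,6,355,190),z);P=lambda x,y,z:ray("top",u(x-360,y,6,205,248),z)
S=lambda x,y,z:ray("scene",u(x,y-300,5,205,255),z);Q=lambda x,y,z:ray("scene",u(x-300,y-300,5,370,215),z)
print("rim",T(224,132,.09),S(120,379,.09));print("holes",T(237,268,.01),S(173,549,.01),T(142,107,.01))
for f,c,pg in((P,[(397,107),(690,55),(717,198),(415,252)],[(453,168),(649,131)]),(Q,[(332,463),(593,455),(612,569),(343,577)],[(386,510),(559,505)])):
    w=np.array([f(*p,.018) for p in c]);print("plate",w,w.mean(0));print("pegs",*[f(*p,.026) for p in pg])
E
```

```text
rim [ 0.603  -0.2293  0.09  ] [ 0.6035 -0.228   0.09  ]
holes [ 0.5709 -0.2406  0.01  ] [ 0.6369 -0.216   0.01  ] [ 0.638  -0.2158  0.01  ]
plate [[0.5572 0.1734 0.018 ]
 [0.5612 0.0645 0.018 ]
 [0.5071 0.0606 0.018 ]
 [0.5031 0.1716 0.018 ]] [0.5321 0.1176 0.018 ]
pegs [0.5304 0.1534 0.026 ] [0.5338 0.0814 0.026 ]
plate [[0.5077 0.0625 0.018 ]
 [0.5029 0.1736 0.018 ]
 [0.5576 0.1742 0.018 ]
 [0.5622 0.0632 0.018 ]] [0.5326 0.1184 0.018 ]
pegs [0.535  0.0819 0.026 ] [0.532  0.1538 0.026 ]
```

```bash
cat >> h.py <<'E'
def yaw(st):
    q=st["orientation"];R=Ro.from_quat([*q[1:],q[0]]).as_matrix();return R,np.degrees(np.arctan2(R[1,1],R[0,1]))
def go(p,y):
    st=read_state();R,y0=yaw(st);G=np.c_[[np.sin(np.radians(y)),-np.cos(np.radians(y)),0],[np.cos(np.radians(y)),np.sin(np.radians(y)),0],[0,0,-1]]
    print("off cm",(R.T@(np.array(p)-st["eef_pos"])*100).round(2),"dr",np.degrees(Ro.from_matrix(R.T@G).as_rotvec()).round(2),"yaw",y0.round(2),"t",st["t"])
E
python3 - <<'E'
from h import *
print(ray("top",(473,230),.13),ray("scene",(152,229),.13))
go((.604,-.228,.22),-69.6)
E
```

```text
[ 0.53243666 -0.37348189  0.13      ] [ 0.53885439 -0.37061434  0.13      ]Traceback (most recent call last):
  File "<stdin>", line 3, in <module>
  File "h.py", line 15, in go
    print("off cm",(R.T@(np.array(p)-st["eef_pos"])*100).round(2),"dr",np.degrees(Ro.from_matrix(R.T@G).as_rotvec()).round(2),"yaw",y0.round(2),"t",st["t"])
                                                                                  ~~~~~~~~~~~~~~^^^^^^^
  File "scipy/spatial/transform/_rotation.pyx", line 1143, in scipy.spatial.transform._rotation.Rotation.from_matrix
ValueError: Non-positive determinant (left-handed or null coordinate frame) in rotation matrix 0: [[ 8.09320366e-01 -5.87367395e-01 -2.97119387e-04]
 [-5.87365925e-01 -8.09319293e-01  1.88451236e-03]
 [ 1.34736557e-03  1.35065643e-03  9.99998180e-01]].
```

```bash
sed -i 's/\[np.sin(np.radians(y)),-np.cos(np.radians(y)),0\]/[-np.sin(np.radians(y)),np.cos(np.radians(y)),0]/' h.py
python3 - <<'E'
from h import *
go((.604,-.228,.22),-69.6)
E
```

```text
off cm [-64.32 -68.19   0.28] dr [-7.0000e-02  1.3000e-01  1.4403e+02] yaw 74.43 t 0.1
```

Emit:
jog_arm:
  steps:
    - {"offset": [-64.3,-68.2,0.3],"dr": [0,0,144],"jaw": 1}
    - {"offset": [-64.3,-68.2,0.3],"dr": [0,0,144],"jaw": 1}
    - {"offset": [-64.3,-68.2,0.3],"dr": [0,0,144],"jaw": 1}
    - {"offset": [-64.3,-68.2,0.3],"dr": [0,0,144],"jaw": 1}
    - {"offset": [-64.3,-68.2,0.3],"dr": [0,0,144],"jaw": 1}
    - {"offset": [-64.3,-68.2,0.3],"dr": [0,0,144],"jaw": 1}
    - {"offset": [-64.3,-68.2,0.3],"dr": [0,0,144],"jaw": 1}
    - {"offset": [-64.3,-68.2,0.3],"dr": [0,0,144],"jaw": 1}
    - {"offset": [-64.3,-68.2,0.3],"dr": [0,0,144],"jaw": 1}
    - {"offset": [-64.3,-68.2,0.3],"dr": [0,0,144],"jaw": 1}

```text
t: 1.1
eef_pos: [0.4009, 0.1576, 0.2209]
orientation: [-0.0, 0.776, 0.63, 0.0]
wrist_force: [1.5, -0.1, -0.3]
opening: 0.0875
gripper_force: 0.0
```

```bash
python3 - <<'E'
from h import *
go((.604,-.228,.22),-69.6)
E
```

```text
off cm [-33.56  27.81   0.08] dr [-1.000e-02 -0.000e+00  5.773e+01] yaw -11.87 t 1.1
```

Emit:
jog_arm:
  steps:
    - {"offset": [-33,27.4,0],"dr": [0,0,57],"jaw": 1}
    - {"offset": [-33,27.4,0],"dr": [0,0,57],"jaw": 1}
    - {"offset": [-33,27.4,0],"dr": [0,0,57],"jaw": 1}
    - {"offset": [-33,27.4,0],"dr": [0,0,57],"jaw": 1}
    - {"offset": [-33,27.4,0],"dr": [0,0,57],"jaw": 1}
    - {"offset": [-33,27.4,0],"dr": [0,0,57],"jaw": 1}
    - {"offset": [-33,27.4,0],"dr": [0,0,57],"jaw": 1}
    - {"offset": [-33,27.4,0],"dr": [0,0,57],"jaw": 1}
    - {"offset": [-33,27.4,0],"dr": [0,0,57],"jaw": 1}
    - {"offset": [-33,27.4,0],"dr": [0,0,57],"jaw": 1}

```text
t: 2.1
eef_pos: [0.6047, -0.2231, 0.2201]
orientation: [0.001, 0.983, 0.184, 0.001]
wrist_force: [-0.1, 0.3, 0.8]
opening: 0.0871
gripper_force: 0.0
```

```bash
python3 - <<'E'
from h import *
import cv2
go((.604,-.228,.22),-69.6)
s=read_state();np.save("s1.npy",s,allow_pickle=True)
cv2.imwrite("pics/w1.png",grab_frame("wrist"))
E
```

```text
off cm [-0.24  0.43  0.01] dr [ 0.14 -0.05  0.85] yaw -68.75 t 2.1
```

View pics/w1.png

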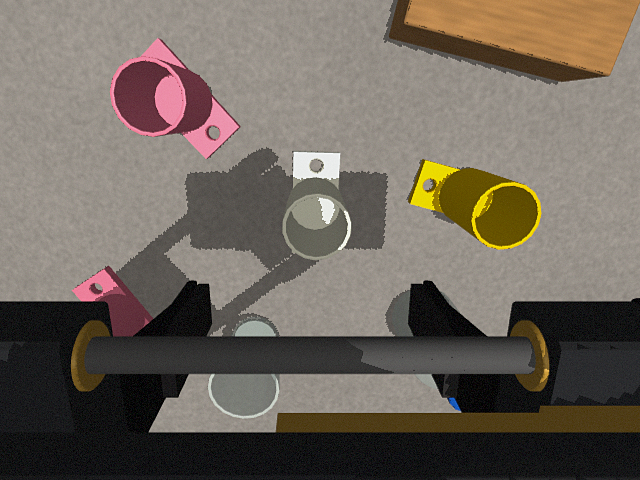

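Wrist view: the cup is centred between the fingers, with its rim centre at about (317,226) and far ear hole at (316.5,166). The foot's end edge runs from (293,152) to (340,153), so it is square to the gripper.

```bash
python3 - <<'E'
from h import *
s=np.load("s1.npy",allow_pickle=True).item()
r=ray("wrist",(317,226),.09,s);h=ray("wrist",(316.5,166),.01,s);print(r,h,np.degrees(np.arctan2(*(h-r)[1::-1])))
a,b=ray("wrist",(293,152),.01,s),ray("wrist",(340,153),.01,s);print(np.degrees(np.arctan2(*(b-a)[1::-1])),np.linalg.norm(b-a))
go((.604,-.228,.039),-69.6)
E
```

```text
[ 0.60753614 -0.22941627  0.09      ] [ 0.63999271 -0.21785262  0.01      ] 19.6100069264904
-69.96652810465162 0.04227121550115324
off cm [-0.19  0.76 18.09] dr [-0.05  0.03  0.93] yaw -68.67 t 2.15
```

Emit:
jog_arm:
  steps:
    - {"offset": [0,0.4,5],"dr": [0,0,1],"jaw": 1}
    - {"offset": [0,0.4,8],"dr": [0,0,1],"jaw": 1}
    - {"offset": [0,0.4,8],"dr": [0,0,1],"jaw": 1}
    - {"offset": [0,0.4,8],"dr": [0,0,1],"jaw": 1}

```text
t: 2.55
eef_pos: [0.604, -0.2209, 0.141]
orientation: [-0.001, 0.984, 0.178, -0.001]
wrist_force: [-0.2, -1.0, 1.0]
opening: 0.087
gripper_force: 0.0
```

```bash
python3 - <<'E'
from h import *
go((.605,-.229,.039),-69.8)
E
```

```text
off cm [-0.18  0.81 10.2 ] dr [-0.09  0.06  0.35] yaw -69.45 t 2.55
```

Emit:
jog_arm:
  steps:
    - {"offset": [-0.2,0.8,3],"dr": [0,0,0.3],"jaw": 1}
    - {"offset": [-0.2,0.8,6],"dr": [0,0,0.3],"jaw": 1}
    - {"offset": [-0.2,0.8,9],"dr": [0,0,0.3],"jaw": 1}
    - {"offset": [-0.2,0.8,10.2],"dr": [0,0,0.3],"jaw": 1}
    - {"offset": [-0.2,0.8,10.2],"dr": [0,0,0.3],"jaw": 1}
    - {"offset": [-0.2,0.8,10.2],"dr": [0,0,0.3],"jaw": 1}

```text
t: 3.15
eef_pos: [0.6069, -0.2309, 0.041]
orientation: [0.001, 0.984, 0.175, 0.001]
wrist_force: [-0.8, 0.6, 0.7]
opening: 0.0872
gripper_force: 0.0
```

```bash
python3 - <<'E'
from h import *
go((.605,-.229,.039),-69.8)
E
```

```text
off cm [-0.11 -0.25  0.19] dr [ 0.15 -0.13  0.01] yaw -69.79 t 3.15
```

Emit:
jog_arm:
  steps:
    - {"offset": [-0.1,-0.2,0.1],"dr": [0,0,0],"jaw": 0.4}
    - {"offset": [-0.1,-0.2,0.1],"dr": [0,0,0],"jaw": -0.2}
    - {"offset": [-0.1,-0.2,0.1],"dr": [0,0,0],"jaw": -0.6}
    - {"offset": [-0.1,-0.2,0.1],"dr": [0,0,0],"jaw": -0.6}
    - {"offset": [-0.1,-0.2,0.1],"dr": [0,0,0],"jaw": -0.6}
    - {"offset": [-0.1,-0.2,0.1],"dr": [0,0,0],"jaw": -0.6}
    - {"offset": [-0.1,-0.2,0.1],"dr": [0,0,0],"jaw": -0.6}
  force: 15

```text
t: 3.85
eef_pos: [0.604, -0.2291, 0.0381]
orientation: [0.0, 0.985, 0.175, 0.0]
wrist_force: [-0.2, -0.2, 1.2]
opening: 0.0525
gripper_force: 15.0
```

Emit:
jog_arm:
  steps:
    - {"offset": [0,0,-2],"dr": [0,0,0],"jaw": -0.6}
    - {"offset": [0,0,-5],"dr": [0,0,0],"jaw": -0.6}
    - {"offset": [0,0,-9],"dr": [0,0,0],"jaw": -0.6}
    - {"offset": [0,0,-13],"dr": [0,0,0],"jaw": -0.6}
    - {"offset": [0,0,-16],"dr": [0,0,0],"jaw": -0.6}
    - {"offset": [0,0,-16],"dr": [0,0,0],"jaw": -0.6}
    - {"offset": [0,0,-16],"dr": [0,0,0],"jaw": -0.6}

```text
t: 4.55
eef_pos: [0.6037, -0.2289, 0.1982]
orientation: [0.0, 0.985, 0.175, 0.0]
wrist_force: [-0.1, -0.8, -1.6]
opening: 0.0528
gripper_force: 15.0
```

```bash
python3 - <<'E'
from h import *
go((.5325,.118,.2),2.4)
print(read_state()["opening"])
E
```

```text
off cm [  5.28 -35.02  -0.19] dr [ 4.000e-02  0.000e+00 -7.222e+01] yaw -69.82 t 4.55
0.05277906626423679
```

Emit:
jog_arm:
  steps:
    - {"offset": [0.3,-2,0],"dr": [0,0,-4],"jaw": -0.6}
    - {"offset": [0.8,-5,0],"dr": [0,0,-11],"jaw": -0.6}
    - {"offset": [1.4,-9,0],"dr": [0,0,-19],"jaw": -0.6}
    - {"offset": [2,-13,0],"dr": [0,0,-27],"jaw": -0.6}
    - {"offset": [2.6,-17,0],"dr": [0,0,-35],"jaw": -0.6}
    - {"offset": [3.2,-21,0],"dr": [0,0,-43],"jaw": -0.6}
    - {"offset": [3.8,-25,0],"dr": [0,0,-51],"jaw": -0.6}
    - {"offset": [4.4,-29,0],"dr": [0,0,-59],"jaw": -0.6}
    - {"offset": [4.9,-32.5,0],"dr": [0,0,-67],"jaw": -0.6}
    - {"offset": [5.3,-35,0],"dr": [0,0,-72.2],"jaw": -0.6}

```text
t: 5.55
eef_pos: [0.53, 0.12, 0.1956]
orientation: [-0.002, 0.69, 0.724, -0.002]
wrist_force: [0.0, -0.3, -1.7]
opening: 0.0526
gripper_force: 15.0
```

Emit:
jog_arm:
  steps:
    - {"offset": [0,0,6],"dr": [0,0,0],"jaw": -0.6}
    - {"offset": [0,0,6],"dr": [0,0,0],"jaw": -0.6}
    - {"offset": [0,0,6],"dr": [0,0,0],"jaw": -0.6}
    - {"offset": [0,0,6],"dr": [0,0,0],"jaw": -0.6}
    - {"offset": [0,0,6],"dr": [0,0,0],"jaw": -0.6}
    - {"offset": [0,0,6],"dr": [0,0,0],"jaw": -0.6}

```text
t: 6.15
eef_pos: [0.5339, 0.1174, 0.1393]
orientation: [0.001, 0.693, 0.721, 0.001]
wrist_force: [-0.4, -0.3, 0.6]
opening: 0.0523
gripper_force: 15.0
```

```bash
python3 - <<'E'
from h import *
import cv2
go((.5325,.118,.09),2.4)
s=read_state();np.save("s2.npy",s,allow_pickle=True);print(s["eef_pos"])
w=grab_frame("wrist");cv2.imwrite("pics/w2full.png",w);t=grab_frame("top");c=grab_frame("scene")
cv2.imwrite("pics/top2.png",t);cv2.imwrite("pics/scene2.png",c)
f=lambda i,x,y,w,h,k:cv2.resize(i[y:y+h,x:x+w],None,fx=k,fy=k,interpolation=cv2.INTER_CUBIC)
a=np.hstack([f(t,190,220,100,75,4),f(c,360,200,100,75,4)])
b=f(w,200,90,230,85*1,2);b=f(w,200,80,266,100,3)
o=np.vstack([a,np.hstack([b,np.zeros((300,2,3),np.uint8)])]);print(o.shape);cv2.imwrite("pics/c2.png",o)
E
```

```text
off cm [ 0.07 -0.15  4.92] dr [ 0.15  0.   -0.07] yaw 2.33 t 6.15
[0.53392324 0.11737192 0.13925233]
(600, 800, 3)
```

View pics/c2.png

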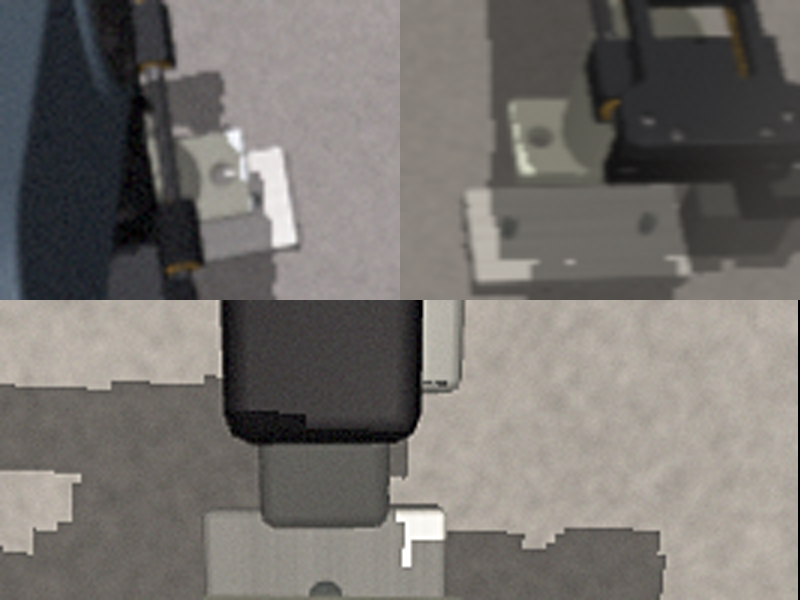

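The held cup's −x ear hole shows at top (245.5,263.5) and scene (395,234.2). The pegs are visible below, and the wrist view has the plate with the +x peg at (308,277/3...). I need the lower part of the wrist picture.

```bash
python3 - <<'E'
from h import *
import cv2
s=np.load("s2.npy",allow_pickle=True).item();z=s["eef_pos"][2]-.038+.01
print("foot top z",z)
print("TCP",s["eef_pos"],"hole top/scene",ray("top",(190+222.5/4-.5,220+174.5/4-.5),z),ray("scene",(360+140.5/4-.5,200+137.5/4-.5),z))
P=lambda x,y,z:ray("wrist",(200+(x+.5)/3-.5,80+(y-300+.5)/3-.5),z,s)
print("plate corners",P(205,511,.018),P(445,508,.018))
print("block",P(225,400,.125),P(421,400,.125),P(320,425,.125))
w=cv2.imread("pics/w2full.png");cv2.imwrite("pics/c3.png",cv2.resize(w[140:300,210:410],None,fx=3.7,fy=3.7,interpolation=cv2.INTER_CUBIC))
E
```

```text
foot top z 0.1112523316041726
TCP [0.53392324 0.11737192 0.13925233] hole top/scene [0.53396209 0.08286146 0.11125233] [0.53378697 0.08402992 0.11125233]
plate corners [0.50493007 0.17110197 0.018     ] [0.55949747 0.17397079 0.018     ]
block [0.51750612 0.19601468 0.125     ] [0.54457376 0.19711246 0.125     ] [0.53074926 0.19322279 0.125     ]
```

View pics/c3.png

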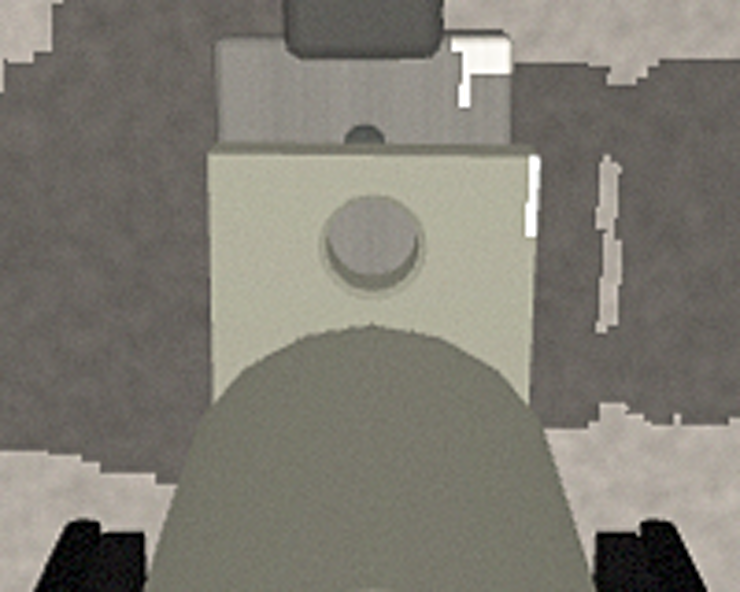

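Enlarged wrist view: the cup's +x ear hole is centred at (373,246) in the crop. The plate end edge runs from (217,38) to (511,36), with the peg tip at about (364,130).

```bash
python3 - <<'E'
from h import *
s=np.load("s2.npy",allow_pickle=True).item();z=.1112
P=lambda x,y,z:ray("wrist",(210+(x+.5)/3.7-.5,140+(y+.5)/3.7-.5),z,s)
h=P(373,246,z);hb=P(373,235,z-.01);print("hole",h,hb)
a,b=P(217,38,.018),P(511,36,.018);m=(a+b)/2;d=(b-a)/np.linalg.norm(b-a);ax=np.array([-d[1],d[0],0])
print(np.linalg.norm(b-a),"ang",np.degrees(np.arctan2(ax[1],ax[0])),"peg+ from edge",m-ax*.020,"seat",m-ax*.056,"pegtip",P(364,131,.034))
c,e=P(208,153,z),P(541,153,z);print("foot end",c,e,np.linalg.norm(c-e),"cup centre",(c+e)/2-.048*np.array([-.042,.999,0]), h-.036*np.array([-.042,.999,0]))
R,_=yaw(s);print(R.round(4),s["eef_pos"])
E
```

```text
hole [0.53415113 0.1540707  0.1112    ] [0.53423425 0.15334378 0.1012    ]
0.05427557700488623 ang 92.68905765638326 peg+ from edge [0.53316919 0.15246844 0.018     ] seat [0.53485816 0.11650808 0.018     ] pegtip [0.53282418 0.15747163 0.034     ]
foot end [0.51277033 0.1652724  0.1112    ] [0.5549361  0.16696005 0.1112    ] 0.04219952763788774 cup centre [0.53586922 0.11816423 0.1112    ] [0.53566313 0.1181067  0.1112    ]
[[-4.060e-02  9.992e-01  2.700e-03]
 [ 9.992e-01  4.060e-02  0.000e+00]
 [-1.000e-04  2.700e-03 -1.000e+00]] [0.53392324 0.11737192 0.13925233]
```

Emit:
jog_arm:
  steps:
    - {"offset": [-0.15,-0.05,2],"dr": [0,0,-0.2],"jaw": -0.6}
    - {"offset": [-0.15,-0.05,4],"dr": [0,0,-0.2],"jaw": -0.6}
    - {"offset": [-0.15,-0.05,6],"dr": [0,0,-0.2],"jaw": -0.6}
    - {"offset": [-0.15,-0.05,6],"dr": [0,0,-0.2],"jaw": -0.6}
    - {"offset": [-0.15,-0.05,6],"dr": [0,0,-0.2],"jaw": -0.6}
    - {"offset": [-0.15,-0.05,6],"dr": [0,0,-0.2],"jaw": -0.6}
    - {"offset": [-0.15,-0.05,6],"dr": [0,0,-0.2],"jaw": -0.6}
    - {"offset": [-0.15,-0.05,6],"dr": [0,0,-0.2],"jaw": -0.6}

```text
t: 7.1
eef_pos: [0.533, 0.1164, 0.0788]
orientation: [0.001, 0.691, 0.723, 0.001]
wrist_force: [0.6, 0.4, -0.9]
opening: 0.0524
gripper_force: 15.0
```

```bash
python3 - <<'E'
from h import *
import cv2
s=read_state();np.save("s3.npy",s,allow_pickle=True);print(s["eef_pos"],yaw(s)[1],s["wrist_force"])
w=grab_frame("wrist");t=grab_frame("top");c=grab_frame("scene")
f=lambda i,x,y,w,h,k:cv2.resize(i[y:y+h,x:x+w],None,fx=k,fy=k,interpolation=cv2.INTER_CUBIC)
a=np.vstack([f(t,225,245,50,50,6),f(c,375,215,50,50,6)])
b=f(w,270,155,80,96,6.25)
o=np.hstack([a,b]) if a.shape[0]==b.shape[0] else np.hstack([f(w,267,155,80,96,6.25),]);
b=f(w,267,155,80,96,6.25);cv2.imwrite("pics/c4.png",np.hstack([b,f(t,225,245,50,50,6) if 0 else a])) if a.shape[0]==b.shape[0] else print(a.shape,b.shape)
E
```

```text
[0.53297396 0.11640245 0.07882735] 2.584545692845651 [ 0.56695294  0.42397085 -0.87021956]
```

View pics/c4.png

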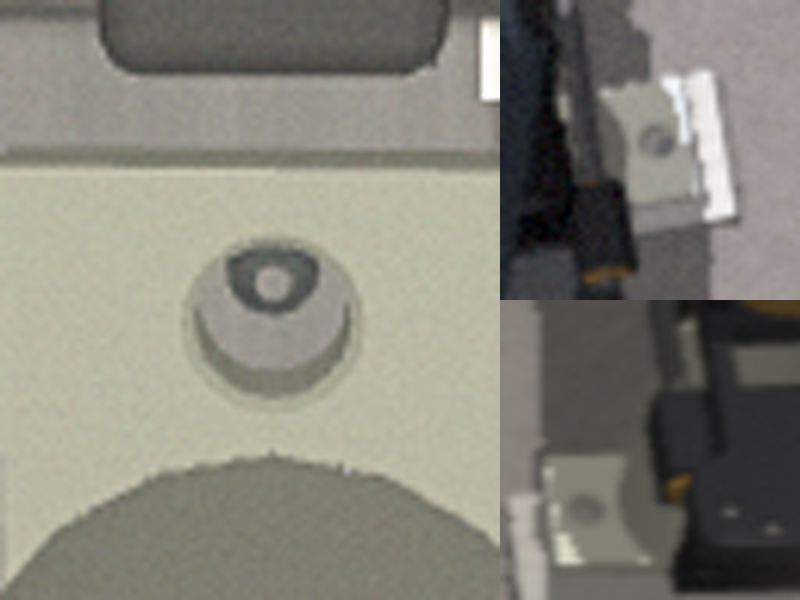

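Through the wrist camera, the +x peg tip at crop (272,284) is visible inside the hole, which is centred at (272,322). Laterally they are aligned.

```bash
python3 - <<'E'
from h import *
s=np.load("s3.npy",allow_pickle=True).item()
P=lambda x,y,z:ray("wrist",(267+(x+.5)/6.25-.5,155+(y+.5)/6.25-.5),z,s)
z=s["eef_pos"][2]-.028
print(P(272,322,z),P(272,315,z-.005),P(272,284,.034))
R,_=yaw(s);print(R.T@(P(272,284,.034)-P(272,322,z))*100)
E
```

```text
[0.53284234 0.15311108 0.05082735] [0.5328859  0.15254638 0.04582735] [0.53292865 0.15253806 0.034     ]
[-0.05756594  0.00312204  1.68274572]
```

Emit:
jog_arm:
  steps:
    - {"offset": [-0.05,0,0.5],"dr": [0,0,0],"jaw": -0.6}
    - {"offset": [-0.05,0,1.0],"dr": [0,0,0],"jaw": -0.6}
    - {"offset": [-0.05,0,1.4],"dr": [0,0,0],"jaw": -0.6}
    - {"offset": [-0.05,0,1.8],"dr": [0,0,0],"jaw": -0.6}
    - {"offset": [-0.05,0,2.1],"dr": [0,0,0],"jaw": -0.6}
    - {"offset": [-0.05,0,2.3],"dr": [0,0,0],"jaw": -0.6}
    - {"offset": [-0.05,0,2.3],"dr": [0,0,0],"jaw": -0.6}
    - {"offset": [-0.05,0,2.3],"dr": [0,0,0],"jaw": -0.6}

```text
t: 8.05
eef_pos: [0.5322, 0.1158, 0.0559]
orientation: [-0.0, 0.691, 0.723, -0.0]
wrist_force: [-2.2, -0.9, 7.8]
opening: 0.0528
gripper_force: 15.0
```

Emit:
jog_arm:
  steps:
    - {"offset": [0,0,-0.1],"dr": [0,0,0],"jaw": -0.2}
    - {"offset": [0,0,-0.1],"dr": [0,0,0],"jaw": 0.4}
    - {"offset": [0,0,-0.1],"dr": [0,0,0],"jaw": 1}
    - {"offset": [0,0,-0.1],"dr": [0,0,0],"jaw": 1}
    - {"offset": [0,0,-0.1],"dr": [0,0,0],"jaw": 1}
    - {"offset": [0,0,-2],"dr": [0,0,0],"jaw": 1}
    - {"offset": [0,0,-5],"dr": [0,0,0],"jaw": 1}
    - {"offset": [0,0,-9],"dr": [0,0,0],"jaw": 1}
    - {"offset": [0,0,-12],"dr": [0,0,0],"jaw": 1}
    - {"offset": [0,0,-12],"dr": [0,0,0],"jaw": 1}

```text
t: 9.05
eef_pos: [0.5356, 0.116, 0.1792]
orientation: [0.003, 0.691, 0.723, 0.003]
wrist_force: [0.6, 0.5, -0.5]
opening: 0.0872
gripper_force: 0.0
```

Emit:
jog_arm:
  steps:
    - {"offset": [0,0,0],"dr": [0,0,0],"jaw": 1}
    - {"offset": [0,0,0],"dr": [0,0,0],"jaw": 1}

```text
t: 9.25
eef_pos: [0.5313, 0.1158, 0.1737]
orientation: [-0.001, 0.691, 0.723, -0.001]
wrist_force: [-0.2, 0.1, -0.4]
opening: 0.0871
gripper_force: 0.0
```

```bash
python3 - <<'E'
from h import *
import cv2
s=read_state();np.save("s4.npy",s,allow_pickle=True);print(s["eef_pos"],yaw(s)[1],s["opening"])
w=grab_frame("wrist");t=grab_frame("top");c=grab_frame("scene")
f=lambda i,x,y,w,h,k:cv2.resize(i[y:y+h,x:x+w],None,fx=k,fy=k,interpolation=cv2.INTER_CUBIC)
cv2.imwrite("pics/c5.png",np.hstack([f(w,210,80,200,240,2.5),np.vstack([f(t,200,230,75,75,4),f(c,370,190,75,75,4)])]))
go((.5285,.213,.17),2.5)
E
```

```text
[0.53129135 0.11579265 0.17371816] 2.578354381815306 0.08714353921237403
off cm [9.73 0.14 0.35] dr [-0.18 -0.    0.08] yaw 2.58 t 9.4
```

View pics/c5.png

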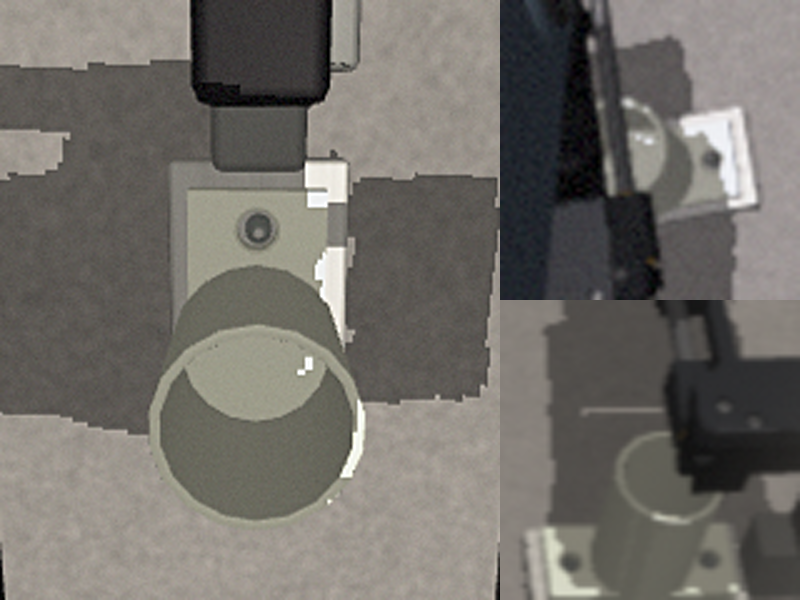

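The cup is seated, with both pegs standing through the ear holes in the wrist and scene views. The block spans crop x 192–331, and the button is on the right (+x world) out to 360.

```bash
python3 - <<'E'
from h import *
s=np.load("s4.npy",allow_pickle=True).item()
P=lambda x,y,z:ray("wrist",(210+(x+.5)/2.5-.5,80+(y+.5)/2.5-.5),z,s)
print(P(192,80,.125),P(331,80,.125),P(262,100,.125),P(262,105,.095),P(360,40,.11))
go((.528,.211,.17),2.5)
E
```

```text
[0.51738743 0.19504786 0.125     ] [0.54489035 0.19628414 0.125     ] [0.53142415 0.19186594 0.125     ] [0.53178167 0.19028147 0.095     ] [0.55153047 0.20463514 0.11      ]
off cm [9.53 0.08 0.35] dr [-0.18 -0.    0.08] yaw 2.58 t 9.4
```

Emit:
jog_arm:
  steps:
    - {"offset": [3,0,0],"dr": [0,0,0],"jaw": 1}
    - {"offset": [6.5,0.1,0],"dr": [0,0,0],"jaw": 1}
    - {"offset": [9.5,0.2,0],"dr": [0,0,0],"jaw": 1}
    - {"offset": [9.5,0.2,0],"dr": [0,0,0],"jaw": 1}
    - {"offset": [9.5,0.2,0],"dr": [0,0,0],"jaw": 1}
    - {"offset": [9.5,0.2,0],"dr": [0,0,0],"jaw": 1}
    - {"offset": [9.5,0.2,0],"dr": [0,0,0],"jaw": 1}

```text
t: 10.1
eef_pos: [0.5301, 0.2098, 0.1746]
orientation: [-0.0, 0.691, 0.722, -0.0]
wrist_force: [-0.1, -0.5, -1.0]
opening: 0.0871
gripper_force: 0.0
```

```bash
python3 - <<'E'
from h import *
go((.530,.2115,.076),2.5)
E
```

```text
off cm [0.18 0.01 9.86] dr [-0.05  0.02  0.  ] yaw 2.5 t 10.1
```

Emit:
jog_arm:
  steps:
    - {"offset": [0.1,0,3],"dr": [0,0,0],"jaw": 1}
    - {"offset": [0.1,0,6],"dr": [0,0,0],"jaw": 1}
    - {"offset": [0.1,0,8.5],"dr": [0,0,0],"jaw": 1}
    - {"offset": [0.1,0,9.8],"dr": [0,0,0],"jaw": 1}
    - {"offset": [0.1,0,9.8],"dr": [0,0,0],"jaw": 1}
    - {"offset": [0.1,0,9.8],"dr": [0,0,0],"jaw": 1}
    - {"offset": [0.1,0,9.8],"dr": [0,0,0],"jaw": 0.4}
    - {"offset": [0.1,0,9.8],"dr": [0,0,0],"jaw": 0}
  force: 30

```text
t: 10.9
eef_pos: [0.5311, 0.212, 0.0783]
orientation: [0.001, 0.691, 0.723, 0.001]
wrist_force: [-0.4, 0.3, 0.2]
opening: 0.0779
gripper_force: 0.0
```

Emit:
jog_arm:
  steps:
    - {"offset": [0,0,0],"dr": [0,0,0],"jaw": -0.2}
    - {"offset": [0,0,0],"dr": [0,0,0],"jaw": -0.6}
    - {"offset": [0,0,0],"dr": [0,0,0],"jaw": -0.9}
    - {"offset": [0,0,0],"dr": [0,0,0],"jaw": -0.9}
    - {"offset": [0,0,0],"dr": [0,0,0],"jaw": -0.9}
    - {"offset": [0,0,0],"dr": [0,0,0],"jaw": -0.9}
    - {"offset": [0,0,0],"dr": [0,0,0],"jaw": -0.9}

```text
t: 11.6
eef_pos: [0.529, 0.2118, 0.077]
orientation: [-0.001, 0.691, 0.723, -0.001]
wrist_force: [-4.3, -0.6, 2.9]
opening: 0.0277
gripper_force: 30.0
```

```bash
python3 - <<'E'
from h import *
s=read_state();print(s["eef_pos"],yaw(s)[1],s["wrist_force"],s["opening"],s["gripper_force"])
E
```

```text
[0.52902763 0.21180635 0.07702397] 2.607786741876912 [-4.27243155 -0.57422089  2.88415895] 0.027711904470847943 30.01047654591133
```

Emit:
jog_arm:
  steps:
    - {"offset": [-0.3,0,0],"dr": [0,0,0],"jaw": -0.9}
    - {"offset": [-0.6,0,0],"dr": [0,0,0],"jaw": -0.9}
    - {"offset": [-0.9,0,0],"dr": [0,0,0],"jaw": -0.9}
    - {"offset": [-0.9,0,0],"dr": [0,0,0],"jaw": -0.9}

```text
t: 12.0
eef_pos: [0.5294, 0.2029, 0.077]
orientation: [-0.001, 0.691, 0.723, -0.0]
wrist_force: [-4.6, 1.4, 2.9]
opening: 0.0279
gripper_force: 30.0
```

Emit:
jog_arm:
  steps:
    - {"offset": [-1,0,0],"dr": [0,0,0],"jaw": -0.9}
    - {"offset": [-2.3,0,0],"dr": [0,0,0],"jaw": -0.9}
    - {"offset": [-3.8,0,0],"dr": [0,0,0],"jaw": -0.9}
    - {"offset": [-5.3,0,0],"dr": [0,0,0],"jaw": -0.9}
    - {"offset": [-6.8,0,0],"dr": [0,0,0],"jaw": -0.9}
    - {"offset": [-8.3,0,0],"dr": [0,0,0],"jaw": -0.9}
    - {"offset": [-9.5,0,0],"dr": [0,0,0],"jaw": -0.9}
    - {"offset": [-10.3,0,0],"dr": [0,0,0],"jaw": -0.9}
    - {"offset": [-10.7,0,0],"dr": [0,0,0],"jaw": -0.9}
    - {"offset": [-10.7,0,0],"dr": [0,0,0],"jaw": -0.9}

```text
t: 13.0
eef_pos: [0.5345, 0.097, 0.077]
orientation: [-0.001, 0.691, 0.722, 0.0]
wrist_force: [-4.4, 7.6, 2.4]
opening: 0.028
gripper_force: 30.0
```

```bash
python3 - <<'E'
from h import *
s=read_state();print(s["eef_pos"],yaw(s)[1],s["wrist_force"],s["moment"],s["opening"],s["gripper_force"])
E
```

```text
[0.53450927 0.09696757 0.07702002] 2.5026685746492787 [-4.39026081  7.59871705  2.37174295] [ 0.69707371 -0.23110427  0.0173535 ] 0.02796263548130487 29.99550618774265
```

Emit:
jog_arm:
  steps:
    - {"offset": [-0.2,0,0],"dr": [0,0,0],"jaw": -0.9}
    - {"offset": [-0.4,0,0],"dr": [0,0,0],"jaw": -0.9}
    - {"offset": [-0.5,0,0],"dr": [0,0,0],"jaw": -0.9}
    - {"offset": [-0.5,0,0],"dr": [0,0,0],"jaw": -0.9}
    - {"offset": [-0.5,0,0],"dr": [0,0,0],"jaw": -0.9}

```text
t: 13.5
eef_pos: [0.5347, 0.0926, 0.077]
orientation: [-0.001, 0.691, 0.723, 0.001]
wrist_force: [-3.4, 7.2, 3.1]
opening: 0.0277
gripper_force: 30.0
```

Emit:
jog_arm:
  steps:
    - {"offset": [-0.1,0,0],"dr": [0,0,0],"jaw": -0.9}
    - {"offset": [-0.2,0,0],"dr": [0,0,0],"jaw": -0.9}
    - {"offset": [-0.25,0,0],"dr": [0,0,0],"jaw": -0.9}
    - {"offset": [-0.25,0,0],"dr": [0,0,0],"jaw": -0.9}
    - {"offset": [-0.25,0,0],"dr": [0,0,0],"jaw": -0.9}

```text
t: 14.0
eef_pos: [0.5348, 0.0917, 0.0771]
orientation: [-0.002, 0.692, 0.722, 0.001]
wrist_force: [-3.3, 12.5, 3.3]
opening: 0.028
gripper_force: 30.0
```

```bash
python3 - <<'E'
from h import *
import cv2
s=read_state();print(s["eef_pos"],s["wrist_force"],s["opening"],s["gripper_force"])
w=grab_frame("wrist");t=grab_frame("top");c=grab_frame("scene")
f=lambda i,x,y,w,h,k:cv2.resize(i[y:y+h,x:x+w],None,fx=k,fy=k,interpolation=cv2.INTER_CUBIC)
cv2.imwrite("pics/c6.png",np.vstack([np.hstack([f(t,200,200,130,100,3),f(c,310,180,130,100,3)]),np.hstack([f(w,0,0,640,480,.6),np.zeros((288,396,3),np.uint8)])]))
E
```

```text
[0.53475794 0.09171122 0.07705275] [-3.27673584 12.52760747  3.26402486] 0.027964127901198267 29.981728702477994
```

View pics/c6.png

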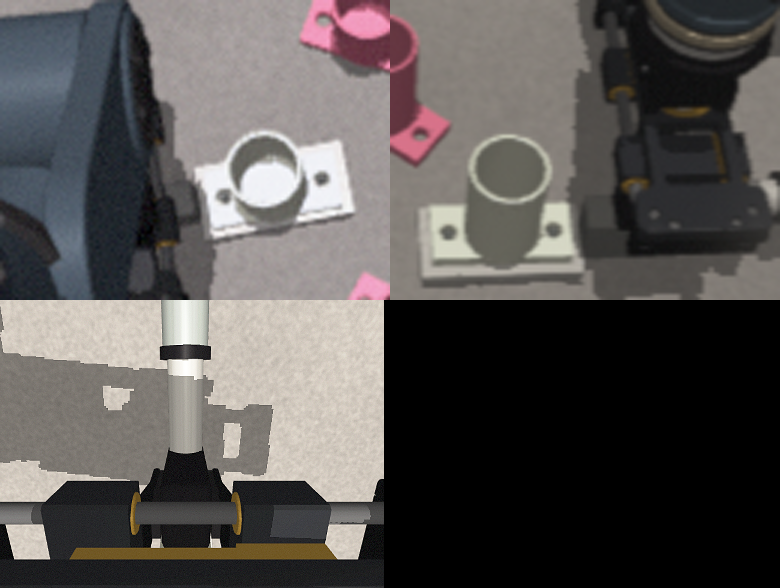

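The cup is upright and seated, the pole is fully drawn out, and the pull force has risen from 7 to 12.5 N, which means it is on the hard stop. I'm handing it in.

```bash
python3 -c "
from station import *
print(sign_off())"
```

```text
the job is handed in; nothing more can be done
None
```

The cup is seated over both pegs and released, and I handed the job in at about 14 s with the arm holding the pole against its second stop (about 0.12 m of travel) at 30 N grip; the button's travel was not read directly, but the latch let the pole go and the jaws closed to 28 mm.

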